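# Unfold the crank grip and clamp the vessel snugly for mixing

## Task

The glass vessel standing in the hand-cranked clamp must be held fast for mixing. First fold the crank's grip out until it stands fully upright against its stop, and only then use it to wind the crank clockwise, by feel, until the jaw presses the vessel snugly into the V block: firm, but not forced, or the glass breaks. Let go leaving the grip upright and the vessel standing held, and leave the other things where they are.

Things in the scene. Friction and masses are not known exactly. Their poses are not given: they have to be found in the camera images.
- clamp: green hand-cranked vessel clamp, screwed to the worktop, 230 x 120 mm. Origin on the worktop under the crank axis (in the gearbox, 62 x 70 mm, 98 mm high). Its x axis points from the gearbox to the V block (66 mm high) at the far end; two guide rods of 12 mm run between them at 20 mm height; the vessel stands on the worktop between them. The mixer's blue V arms beside it reach 121 mm high
- crank_axis (a point): point on the vertical crank axis at the height of the grip's hinge pin, 147 mm above the worktop
- grip_hinge (a point): middle of the grip's hinge pin, at the outer end of the crank arm, 60 mm from the crank axis, 147 mm above the worktop. The steel crank arm (14 mm wide, top at 134 mm height) runs from the crank axis to a fork (25 mm wide, 16 mm long) round this pin. The pin is level and at right angles to the arm.
- crank (a joint): turn of the crank, 0 to 7.2, growing clockwise seen from above; starts at 0 to 1.2. It drives the jaw towards the V block, 10 mm a radian. It is stiff both ways and stays where it is left: about 6 N on the grip, at right angles to the arm, while the vessel is free; each 6 N of squeeze on the vessel then adds about 1 N
- grip_end (a point): free end of the grip, 84 mm from the hinge pin. The grip is a black sleeve, 19 to 21 mm thick, 13 to 79 mm from the hinge pin, that spins freely about its own axis: the fingers may keep their direction on the way round. Folded, it lies along the crank arm over the crank axis, its axis 147 mm above the worktop with 3 mm clear over the arm
- fold (a joint): folding hinge of the grip: 0 lies back along the arm, 1.571 stands upright against its stop. Stiff: about 4 N at the middle of the sleeve moves it, and it stays where it is left. Starts at 0 to 0.15
- jaw: moving jaw of the clamp, aluminium plate 120 mm wide with a 50 x 50 mm black rubber pad, 15 to 65 mm above the worktop. Origin on the worktop under the middle of the pad's face; its x axis points to the V block. It is driven by the crank only. The pad gives about 1 mm for each 25 N, so the squeeze rises from nothing to too much within 0.2 rad of crank: feel for it
- v_apex (a point): nominal apex of the V block, 40 mm above the worktop, 160 mm from the crank axis; two black rubber pads, 120 degrees apart, open towards the jaw. The V insert is set by screws: its true apex lies anywhere within 4 mm of this point along the clamp's x axis, so where the jaw meets the vessel can only be felt
- amber_bottle: amber glass dropper bottle, about 55 mm thick, 142 mm high, 0.2 kg; origin under its middle. It or the jar stands loose in the clamp, the other stands elsewhere on the worktop. Snug is 10 to 34 N of jaw force (22 N is right: 3 to 4 N more at the grip than the free crank takes); it breaks above 50 N
- jar: glass sample jar with a white lid, about 70 mm thick, 95 mm high, 0.2 kg; origin under its middle. See the bottle
- timer: white timer, 62 x 66 x 20 mm, bystander; origin under its middle
- weighing_boat: white square weighing boat, 62 x 62 x 16 mm, bystander; origin under its middle
- vial_1: vial with a black cap, 28 mm thick, 60 mm high, bystander; origin under its middle
- vial_4: vial with a green cap, 28 mm thick, 60 mm high, bystander; origin under its middle
Things that resemble listed ones, but are neither listed nor needed, are in the scene too. Leave any green look-alike of the jar alone.

How it is judged:
By the outcome, as a careful person would: the job done as asked, in the order asked, and still so for the second after the job is handed in, with the robot touching nothing.
It also fails if it takes over 67 s, if anything falls off the work surface, if the arm or the gripper's body presses on something with over 40 N, if the wrist force passes 120 N, or if a joint passes its speed limit or range.

## Robot

A 6-joint arm with a two-finger parallel gripper is mounted at the origin on the work surface; the furniture and walls round the work are solid. World frame = base frame: x ahead of the robot, y to its left, z up, the work surface at z = 0. Lengths are in m, angles in degrees, forces in N, time in s.
With the tool pointing down it reaches from about 0.3 to 0.85 m from the base axis. Payload 5.4 kg.
Tool frame: the origin (TCP) lies at the very end of the fingers, on their centre line; the grasp point (between the pads) lies 19 mm behind it; z points along the fingers, y is the line along which they close (so a half turn about z gives the same grasp; the last joint's range is limited). The gripper opens to 85 mm and grips with 20 to 120 N. Pads are 22 mm wide; open, the fingers measure 114 mm over their backs; the gripper's body (76 mm by 85 mm) begins 54 mm behind the grasp point. The pads swing forward as they close: fully open they stand 13 mm farther back than shut.
Start: joints at [60.441, 9.076, 91.501, -0, 79.423, -12.038], TCP at [0.173, 0.548, 0.231] pointing down, gripper open.
Joint ranges: [-166.64, 166.64], [-54.1, 131.32], [10.49, 154.53], [-73.88, 253.88], [9.74, 151.15], [-171.62, 171.62]. Speed limits (degrees/s): [147.25, 147.25, 180, 180, 180, 180].

## Interface

Orientations are given as a 3x3 rotation matrix whose columns are the frame's x, y, z axes.
In Python, from workcell import sensors, grab_frame, bot gives the robot as it stands. The module is installed in compiled form; this text tells all that it offers.
- The arm moves only by the tool apply_moves, never from a script. Its argument "motion" is a list of rows, each an object with "fingers": the opening, from -1 (shut) to 1 (fully open); "slide": the shift along the world's x, y, z in m, a list of three; "dr": the turn, a rotation vector about the world's x, y, z in degrees, a list of three. In form: [{"fingers": fingers, "slide": [dx, dy, dz], "dr": [rx, ry, rz]}, ...]. A call has exactly 5 rows; each row shifts and turns the commanded pose from where the row before left it; what a row does not reach is not made up. A row lasts 1/10 s, in which the tool goes at most 50 mm and 8.59 degrees, less where a joint would pass 70% of its speed; a pose out of reach is approached as far as the arm can. A call is refused whole if a number of a shift passes 0.05 or a number of a turn 8.59, either way. A call with a gripper value outside its range is refused whole. The fingers move at their own pace and stop on an object; "force" is the grip in N (left out, the last holds). Time passes only in rows, so rows that do not move let the fingers close, or fill a call up. It gives the time, the measured TCP pose, the force, the opening and the grip force at its end, in the units of the state.
- sensors.sense(): the state, without advancing time (a new reading comes with each control period).
- grab_frame(name): name is "scene" or "side" or "wrist"; returns a dict with "image" (480x640x3 uint8, red, green, blue), "camera_matrix" (3x3 intrinsics, pixels), "extrinsics" (4x4, takes a point from camera to world coordinates). Camera axes: x right, y down, z forward; pixel columns grow to the right and rows downward; lengths in m; the calibration is good to about 2 mm. A picture is of the moment at which its call begins. There is no depth.
- bot.sign_off(): hands the job in; it is judged then, once.
The state is a dict: "time": time; "joints": joint angles; "dq": joint speeds; "joint_efforts": joint torques, N m; "position": TCP position; "tool_rot": TCP orientation; "force": force on the tool from outside, world axes, zero at the start; "ft_torque": the same for the moment, N m; "gripper_width": opening from 0.0 (shut) to 1.0 (fully open); "gripper_force": force on a finger pad.
Only numpy, scipy, OpenCV 4.12 (cv2) and the standard library are available. Lean on these libraries where they do the work, as an engineer would, in place of code of your own. Each camera call takes 0.05 s, during which the arm holds its last target. There are 200 camera calls.

## Working session

There is one attempt and no reset: what is moved stays moved. The work goes in short steps, Python scripts to look and compute and a tool call to move; the robot and the scene stay as the last step left them, time stands still between calls to the robot, and variables do not carry over. Pictures are saved under pics/ and viewed, at most 10 in all, crops included, and the job is handed in when it is done.

Besides the shell and the picture viewer there is one more tool, called as name(argument=value, ...) on one line, values as JSON. apply_moves: Moves the arm, as the interface text tells. Its arguments: {"type":"object","properties":{"motion":{"type":"array"},"force":{"type":"number"}},"required":["motion"]}

```bash
mkdir -p pics
cat > h.py <<'E'
import numpy as np, cv2, pickle
from workcell import sensors, grab_frame, bot
def snap(n,f):
    d=grab_frame(n); cv2.imwrite(f'pics/{f}.png',d['image'][:,:,::-1]); pickle.dump(d,open(f'pics/{f}.pkl','wb')); return d
def load(f): return pickle.load(open(f'pics/{f}.pkl','rb'))
def px(d,P):
    E=np.linalg.inv(d['extrinsics']); p=E[:3,:3]@np.array(P,float)+E[:3,3]; q=d['camera_matrix']@p; return q[:2]/q[2]
def atz(d,u,v,z):
    r=d['extrinsics'][:3,:3]@np.linalg.inv(d['camera_matrix'])@[u,v,1]; c=d['extrinsics'][:3,3]; return c+r*(z-c[2])/r[2]
E
python3 - <<'E'
from h import *
for n in ['scene','side']: 
    d=snap(n,n+'0'); print(n,d['extrinsics'].round(3).tolist(),d['camera_matrix'][0,0])
s=sensors.sense(); print(s)
a=load('scene0')['image'];b=load('side0')['image']
E
```

```text
scene [[-0.783, -0.428, 0.451, -0.265], [-0.622, 0.551, -0.557, 0.965], [-0.01, -0.716, -0.698, 1.238], [0.0, 0.0, 0.0, 1.0]] 572.1579658580446
side [[-0.977, 0.144, -0.156, 0.687], [0.212, 0.614, -0.76, 1.144], [-0.014, -0.776, -0.63, 1.003], [0.0, 0.0, 0.0, 1.0]] 507.2031184646422
{'time': 0.1, 'joints': array([ 6.04403943e+01,  9.11216681e+00,  9.15650748e+01, -1.68634802e-03,
        7.94231453e+01, -1.20382546e+01]), 'dq': array([-0.15427646, -0.17231776, -0.21077818,  0.0412213 , -0.03120473,
       -0.0220397 ]), 'joint_efforts': array([-1.65578153e-04, -3.96989036e+01, -3.32338393e+01, -2.49793948e-04,
        4.23096251e-03,  1.81454425e-06]), 'position': array([0.17286742, 0.54782674, 0.23038367]), 'tool_rot': array([[-9.53606320e-01,  3.01055281e-01, -8.39184984e-04],
       [ 3.01056262e-01,  9.53605139e-01, -1.53830771e-03],
       [ 3.37135455e-04, -1.71958184e-03, -9.99998465e-01]]), 'force': array([ 0.61185157, -0.90730826, -0.25109567]), 'ft_torque': array([-0.07467472,  0.01790922,  0.0087555 ]), 'gripper_force': 0.0, 'gripper_width': 0.9999848954440946}
```

View pics/scene0.png

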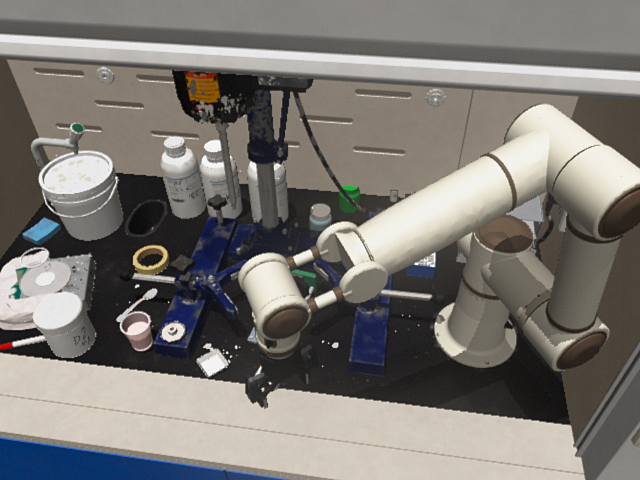

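View pics/side0.png

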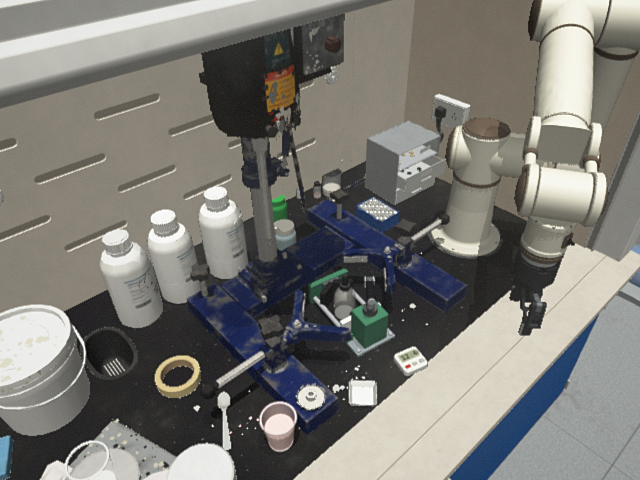

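The side view shows the green clamp: gearbox at about (370,322), V block at about (328,282), and a vessel between them at about (345,295). In the scene view the arm hides it. I'll crop in on the clamp.

Run:
```python
from h import *
i=cv2.imread('pics/side0.png')[245:375,280:440]; cv2.imwrite('pics/c1.png',cv2.resize(i,None,fx=4.6,fy=4.6,interpolation=cv2.INTER_CUBIC))
d=load('side0')
for p in [(370,340,0.),(370,312,.098)]: print(atz(d,*p))
```

```text
[0.41094799 0.34968071 0.        ]
[0.41378555 0.34447541 0.098     ]
```

View pics/c1.png

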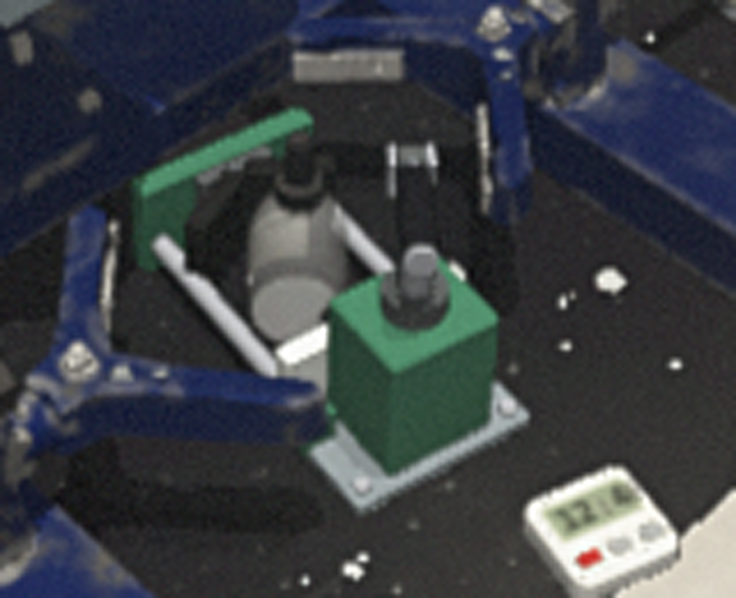

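Crop: the bottle stands in the clamp, at about (345,303) in the full image. The crank fork is at about (369.6,280), and the folded grip points over the gearbox with its end at about (371,300). Nothing else looks like this crank. The bottle or jar candidates are the dark bottle in the clamp at (345,303), and the jar at (285,232) with its green look-alike at (279,207), both outside the clamp.

Run:
```python
from h import *
d=load('side0')
f=lambda u,v,z:atz(d,280+u/4.6,245+v/4.6,z)
for n,a in dict(pin=(412,155,.147),gend=(421,255,.147),gL=(332,300,.098),gF=(392,366,.098),gR=(497,318,.098),vL=(137,190,.066),vR=(305,112,.066),base1=(362,508,.004),base2=(527,412,.004),armtipL=(325,400,.11)).items(): print(n,f(*a).round(4))
w=snap('wrist','w0'); print(w['extrinsics'].round(3), w['camera_matrix'][0,0])
s=sensors.sense(); R=s['tool_rot']; E=w['extrinsics']; print((R.T@(E[:3,3]-s['position'])).round(4),(R.T@E[:3,:3]).round(3))
```

```text
pin [0.3988 0.2817 0.147 ]
gend [0.4149 0.3535 0.147 ]
gL [0.4541 0.3292 0.098 ]
gF [0.4359 0.3803 0.098 ]
gR [0.3737 0.3608 0.098 ]
vL [0.533  0.1925 0.066 ]
vR [0.423  0.1501 0.066 ]
base1 [0.4524 0.3929 0.004 ]
base2 [0.3465 0.3498 0.004 ]
armtipL [0.4776 0.4043 0.11  ]
[[ 0.301  0.905  0.301  0.095]
 [ 0.953 -0.286 -0.096  0.572]
 [-0.     0.316 -0.949  0.372]
 [ 0.     0.     0.     1.   ]] 406.68696927272816
[ 0.0813 -0.0008 -0.1418] [[-0.    -0.949 -0.316]
 [ 1.    -0.001  0.001]
 [-0.001 -0.316  0.949]]
```

apply_moves(motion=[{"fingers": 1,"slide": [0.016,-0.0125,0.008],"dr": [0,0,-5.7]},{"fingers": 1,"slide": [0.016,-0.0125,0.008],"dr": [0,0,-5.7]},{"fingers": 1,"slide": [0.016,-0.0125,0.008],"dr": [0,0,-5.7]},{"fingers": 1,"slide": [0.016,-0.0125,0.008],"dr": [0,0,-5.7]},{"fingers": 1,"slide": [0.016,-0.0125,0.008],"dr": [0,0,-5.7]}])

```text
time: 0.65
position: [0.2535, 0.4851, 0.2712]
tool_rot: [[-0.692, 0.722, -0.0], [0.722, 0.692, -0.001], [-0.0, -0.001, -1.0]]
force: [0.7, 0.0, -0.3]
gripper_width: 0.999
gripper_force: 0.0
```

apply_moves(motion=[{"fingers": 1,"slide": [0.016,-0.0125,0.008],"dr": [0,0,-5.7]},{"fingers": 1,"slide": [0.016,-0.0125,0.008],"dr": [0,0,-5.7]},{"fingers": 1,"slide": [0.016,-0.0125,0.008],"dr": [0,0,-5.7]},{"fingers": 1,"slide": [0.016,-0.0125,0.008],"dr": [0,0,-5.7]},{"fingers": 1,"slide": [0.016,-0.0125,0.008],"dr": [0,0,-5.7]}])

```text
time: 1.15
position: [0.3336, 0.4226, 0.3112]
tool_rot: [[-0.263, 0.965, -0.001], [0.965, 0.263, -0.0], [-0.0, -0.001, -1.0]]
force: [0.2, -0.0, -0.6]
gripper_width: 0.999
gripper_force: 0.0
```

apply_moves(motion=[{"fingers": 0.1,"slide": [0.016,-0.0125,0],"dr": [0,0,-5.7]},{"fingers": 0.1,"slide": [0.016,-0.0125,0],"dr": [0,0,-5.7]},{"fingers": 0.1,"slide": [0.016,-0.0125,0],"dr": [0,0,-5.7]},{"fingers": 0.1,"slide": [0.016,-0.0125,0],"dr": [0,0,-5.7]},{"fingers": 0.1,"slide": [0.016,-0.0125,0],"dr": [0,0,-5.7]}])

```text
time: 1.65
position: [0.4135, 0.3602, 0.3109]
tool_rot: [[0.229, 0.973, -0.001], [0.973, -0.229, -0.0], [-0.0, -0.001, -1.0]]
force: [0.3, 0.0, -0.6]
gripper_width: 0.55
gripper_force: 0.0
```

Run:
```python
from h import *
for n in ['scene','side','wrist']: snap(n,n+'1')
s=sensors.sense(); print(s['position'],s['tool_rot'],s['force'],s['gripper_width'],s['joints'])
```

```text
[0.41343837 0.36026639 0.31083911] [[ 2.25696854e-01  9.74197120e-01 -9.49418965e-04]
 [ 9.74197483e-01 -2.25697165e-01 -2.32074120e-04]
 [-4.40367108e-04 -8.72543168e-04 -9.99999522e-01]] [-1.18807882 -0.5958488   0.08739259] 0.5470482191299397 [2.84311395e+01 2.73866562e+00 8.93980040e+01 1.42151224e-02
 8.79174979e+01 4.14744876e+01]
```

View pics/wrist1.png

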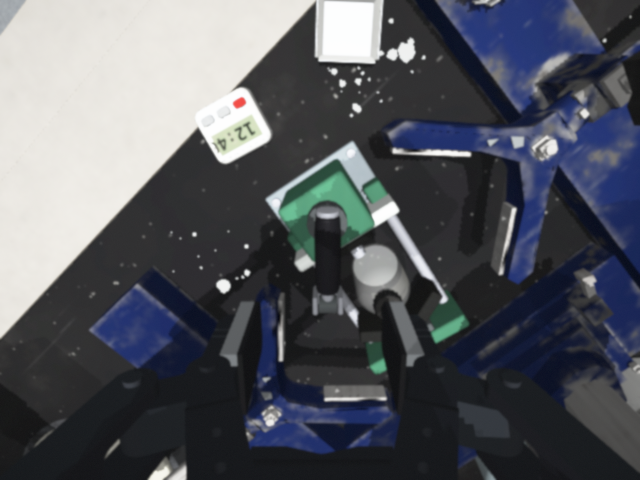

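The wrist view shows the grip seen from above. Its free end is at about (326,208), the fork with its pin at about (328,301), and the sleeve runs nearly vertically in the image at u=327. The gearbox is under it, and the bottle stands free in front of the V block.

Run:
```python
from h import *
w=load('wrist1');
i=w['image'][130:330,230:450]; a=cv2.resize(i,None,fx=3,fy=3,interpolation=cv2.INTER_CUBIC)
s=load('side1')['image'][245:345,310:420]; b=cv2.resize(s,None,fx=4,fy=4,interpolation=cv2.INTER_CUBIC)
# side by side within 800x600
c=np.zeros((600,800,3),np.uint8); a=a[:, :400+0] if 0 else cv2.resize(i,None,fx=2,fy=2,interpolation=cv2.INTER_CUBIC)
c[:400,:440]=a; b=cv2.resize(s,None,fx=3.2,fy=3.2,interpolation=cv2.INTER_CUBIC); c[:320,444:444+352]=b
cv2.imwrite('pics/c2.png',c[:420,:,::-1])
for z in (.147,.153): print(z,atz(w,326,208,z),atz(w,328,301,z),atz(w,327,255,z))
```

```text
0.147 [0.41845971 0.36143706 0.147     ] [0.40202049 0.28313651 0.147     ] [0.41046121 0.323382   0.147     ]
0.153 [0.41874431 0.36294146 0.153     ] [0.40262788 0.28617841 0.153     ] [0.41090287 0.32563365 0.153     ]
```

View pics/c2.png

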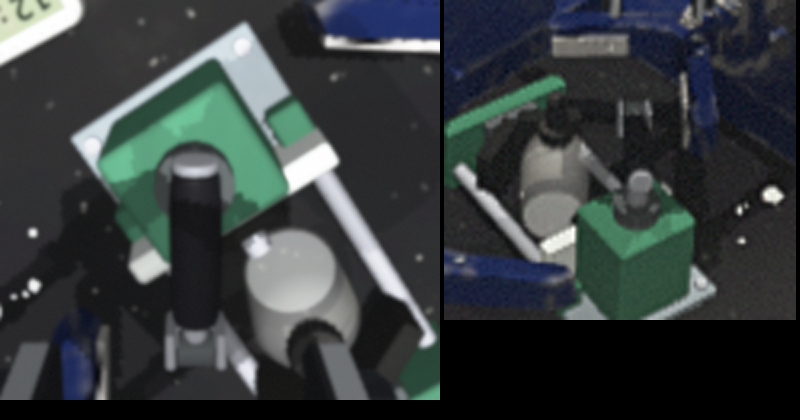

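Run:
```python
from h import *
w=load('wrist1'); s=load('side1')
L=atz(w,281,209,.098);R=atz(w,373.5,222.5,.098);T=atz(w,336.5,161,.098);print('gb',L,R,T,(L+R)/2)
print('side pin',atz(s,369.4,280,.147),'tip',atz(s,371.6,299.7,.152))
print('pin rel', atz(w,328,303,.147), 'sleeve ends top',atz(w,328,216,.157),atz(w,327.5,295,.157), atz(w,328,216,.163))
sc=load('scene1'); print('scene px', px(sc,[.413,.343,.147]),px(sc,[.4005,.284,.147]))
```

```text
gb [0.37658839 0.3575163  0.098     ] [0.45505105 0.32606412 0.098     ] [0.43442407 0.38782583 0.098     ] [0.41581972 0.34179021 0.098     ]
side pin [0.4004643  0.28606429 0.147     ] tip [0.41564952 0.35588164 0.152     ]
pin rel [0.40160281 0.28132228 0.147     ] sleeve ends top [0.41899942 0.35755998 0.157     ] [0.40384516 0.29352684 0.157     ] [0.41928269 0.35919398 0.163     ]
scene px [267.33732102 301.15955244] [286.8286587  289.23955173]
```

Estimated pin at (0.401,0.2835), axis at (0.415,0.342) and grip direction about 77°. I'll descend to straddle the sleeve over the axis.

apply_moves(motion=[{"fingers": 0.1,"slide": [0.0003,-0.004,-0.02],"dr": [0,0,0]},{"fingers": 0.1,"slide": [0.0003,-0.004,-0.02],"dr": [0,0,0]},{"fingers": 0.1,"slide": [0.0003,-0.004,-0.02],"dr": [0,0,0]},{"fingers": 0.1,"slide": [0.0003,-0.004,-0.02],"dr": [0,0,0]},{"fingers": 0.1,"slide": [0.0003,-0.003,-0.02],"dr": [0,0,0]}])

```text
time: 2.3
position: [0.4136, 0.3423, 0.2104]
tool_rot: [[0.222, 0.975, -0.001], [0.975, -0.222, 0.0], [0.0, -0.001, -1.0]]
force: [0.6, 0.6, 0.1]
gripper_width: 0.552
gripper_force: 0.0
```

apply_moves(motion=[{"fingers": 0.1,"slide": [0,0,-0.02],"dr": [0,0,0]},{"fingers": 0.1,"slide": [0,0,-0.02],"dr": [0,0,0]},{"fingers": 0.1,"slide": [0,0,-0.015],"dr": [0,0,0]},{"fingers": 0.1,"slide": [0,0,-0.012],"dr": [0,0,0]},{"fingers": 0.1,"slide": [0,0,-0.012],"dr": [0,0,0]}])

```text
time: 2.8
position: [0.4145, 0.3422, 0.1318]
tool_rot: [[0.224, 0.975, 0.0], [0.975, -0.224, 0.0], [0.0, 0.0, -1.0]]
force: [0.4, 0.0, 0.9]
gripper_width: 0.552
gripper_force: 0.0
```

Run:
```python
from h import *
d=snap('wrist','w2'); s=sensors.sense(); print(s['position'],s['force'],s['gripper_width'])
```

```text
[0.4134336  0.34147695 0.12972045] [-0.49592442 -0.91093493 -1.58334909] 0.5513374170864014
```

View pics/w2.png

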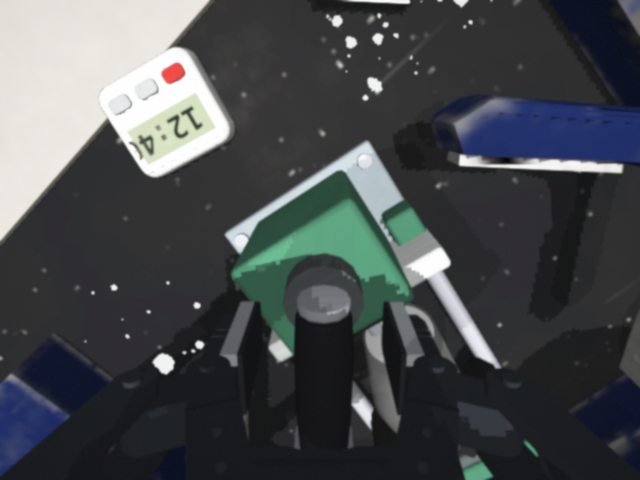

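The fingers straddle the sleeve (sleeve at u≈323, between the fingers at 240 and 400). Closing now.

apply_moves(motion=[{"fingers": -1,"slide": [0,0,0],"dr": [0,0,0]},{"fingers": -1,"slide": [0,0,0],"dr": [0,0,0]},{"fingers": -1,"slide": [0,0,0],"dr": [0,0,0]},{"fingers": -1,"slide": [0,0,0],"dr": [0,0,0]},{"fingers": -1,"slide": [0,0,0],"dr": [0,0,0]}], force=30)

```text
time: 3.35
position: [0.4152, 0.3421, 0.133]
tool_rot: [[0.225, 0.974, 0.001], [0.974, -0.225, 0.001], [0.001, 0.001, -1.0]]
force: [0.7, -0.2, 1.1]
gripper_width: 0.218
gripper_force: 29.5
```

```bash
cat >> h.py <<'E'
def avg(n=5):
    F=[];P=[]
    for _ in range(n): grab_frame('wrist'); s=sensors.sense(); F.append(s['force']);P.append(s['position'])
    return np.mean(P,0).round(4),np.mean(F,0).round(2),np.std(F,0).round(2),s['time'],s['gripper_width'],s['gripper_force']
E
python3 -c "
from h import *
print(avg(4))"
```

```text
(array([0.4152, 0.3421, 0.133 ]), array([0.34, 0.24, 2.42]), array([0.46, 0.6 , 0.58]), 3.55, 0.22001089880491187, 29.678706821796368)
```

apply_moves(motion=[{"fingers": -1,"slide": [-0.0002,-0.0007,0.0094],"dr": [0,0,0]},{"fingers": -1,"slide": [-0.0005,-0.0021,0.0091],"dr": [0,0,0]},{"fingers": -1,"slide": [-0.0008,-0.0035,0.0087],"dr": [0,0,0]},{"fingers": -1,"slide": [-0.0011,-0.0049,0.0081],"dr": [0,0,0]},{"fingers": -1,"slide": [-0.0014,-0.0059,0.0071],"dr": [0,0,0]}])

```text
time: 4.05
position: [0.4106, 0.324, 0.1746]
tool_rot: [[0.225, 0.974, 0.0], [0.974, -0.225, -0.001], [-0.001, 0.0, -1.0]]
force: [6.0, -0.5, -9.9]
gripper_width: 0.224
gripper_force: 32.2
```

```bash
python3 -c "
from h import *
print(avg(2)); snap('side','s3')"
```

```text
(array([0.4106, 0.3233, 0.1753]), array([ 3.26, -3.03, -5.21]), array([0.72, 1.78, 2.03]), 4.15, 0.2244714862511861, 32.88539733766811)
```

apply_moves(motion=[{"fingers": -1,"slide": [-0.0014,-0.0069,0.0061],"dr": [0,0,0]},{"fingers": -1,"slide": [-0.0018,-0.0079,0.005],"dr": [0,0,0]},{"fingers": -1,"slide": [-0.002,-0.0085,0.0036],"dr": [0,0,0]},{"fingers": -1,"slide": [-0.002,-0.0089,0.0022],"dr": [0,0,0]},{"fingers": -1,"slide": [-0.0016,-0.007,0.0007],"dr": [0,0,0]}])

```text
time: 4.7
position: [0.4024, 0.2872, 0.1934]
tool_rot: [[0.226, 0.974, 0.003], [0.974, -0.226, 0.005], [0.006, 0.001, -1.0]]
force: [4.5, 6.4, -3.8]
gripper_width: 0.218
gripper_force: 31.8
```

```bash
python3 -c "
from h import *
print(avg(3)); snap('side','s4'); snap('scene','sc4')
import cv2
a=cv2.imread('pics/s4.png')[200:340,300:440]; b=cv2.imread('pics/sc4.png')[210:350,200:340]
cv2.imwrite('pics/c4.png',cv2.resize(np.hstack([a,b]),None,fx=2.8,fy=2.8,interpolation=cv2.INTER_CUBIC))"
```

```text
(array([0.4023, 0.2865, 0.1935]), array([ 3.27,  4.36, -2.9 ]), array([0.49, 0.76, 0.52]), 4.85, 0.21735129881960163, 32.01233955100179)
```

View pics/c4.png

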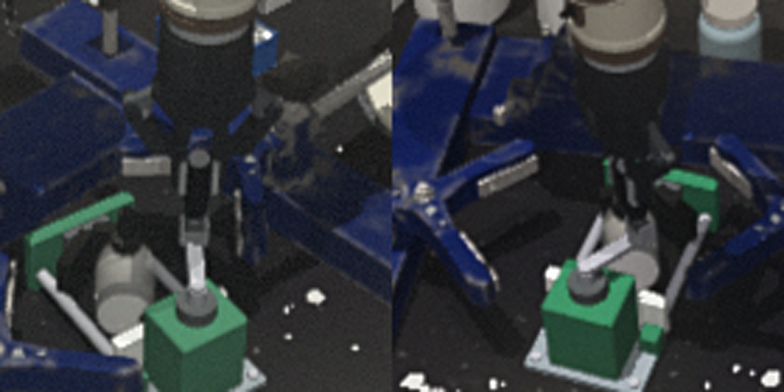

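The grip is nearly upright between the fingers. I'll push on outward until the stop is felt.

apply_moves(motion=[{"fingers": -1,"slide": [-0.0003,-0.0012,0],"dr": [0,0,0]},{"fingers": -1,"slide": [-0.0003,-0.0012,0],"dr": [0,0,0]},{"fingers": -1,"slide": [-0.0003,-0.0012,0],"dr": [0,0,0]},{"fingers": -1,"slide": [0,0,0],"dr": [0,0,0]},{"fingers": -1,"slide": [0,0,0],"dr": [0,0,0]}])

```text
time: 5.45
position: [0.4017, 0.2836, 0.1937]
tool_rot: [[0.225, 0.974, 0.003], [0.974, -0.225, 0.004], [0.005, 0.002, -1.0]]
force: [3.4, 6.1, -0.0]
gripper_width: 0.219
gripper_force: 32.1
```

apply_moves(motion=[{"fingers": -1,"slide": [-0.0003,-0.0012,0],"dr": [0,0,0]},{"fingers": -1,"slide": [-0.0003,-0.0012,0],"dr": [0,0,0]},{"fingers": -1,"slide": [-0.0003,-0.0012,0],"dr": [0,0,0]},{"fingers": -1,"slide": [0,0,0],"dr": [0,0,0]},{"fingers": -1,"slide": [0,0,0],"dr": [0,0,0]}])

```text
time: 5.95
position: [0.4008, 0.2801, 0.1937]
tool_rot: [[0.225, 0.974, 0.003], [0.974, -0.225, 0.004], [0.005, 0.002, -1.0]]
force: [3.2, 6.8, 0.2]
gripper_width: 0.223
gripper_force: 32.0
```

```bash
python3 -c "
from h import *
print(avg(3))"
```

```text
(array([0.4008, 0.2801, 0.1937]), array([3.17, 6.62, 0.71]), array([0.41, 0.66, 0.48]), 6.1, 0.21652137754826692, 32.05090742558241)
```

apply_moves(motion=[{"fingers": -1,"slide": [-0.0003,-0.0012,0],"dr": [0,0,0]},{"fingers": -1,"slide": [-0.0003,-0.0012,0],"dr": [0,0,0]},{"fingers": -1,"slide": [0,0,0],"dr": [0,0,0]},{"fingers": -1,"slide": [0,0,0],"dr": [0,0,0]},{"fingers": -1,"slide": [0,0,0],"dr": [0,0,0]}])

```text
time: 6.6
position: [0.4006, 0.2792, 0.1938]
tool_rot: [[0.225, 0.974, 0.004], [0.974, -0.225, 0.008], [0.009, 0.002, -1.0]]
force: [5.3, 13.2, -2.5]
gripper_width: 0.219
gripper_force: 31.7
```

```bash
python3 -c "
from h import *
print(avg(2)); snap('side','s5'); snap('scene','sc5')"
```

```text
(array([0.4006, 0.2792, 0.1938]), array([ 5.02, 13.11, -2.44]), array([0.36, 0.08, 0.17]), 6.7, 0.22012113662449653, 31.687941178679466)
```

Stop felt: 14 N with the motion arrested. Now I'll wind along a circle about the estimated axis, with a small outward bias so the grip stays on its stop.

```bash
cat > plan.py <<'E'
import sys,json,numpy as np
# plan.py cx cy R a0deg step_deg n  curx cury -> slides
cx,cy,R,a,st,n,x,y=map(float,sys.argv[1:])
p=np.array([x,y])
for k in range(int(n)):
    a-=st; t=np.array([cx,cy])+R*np.array([np.cos(np.radians(a)),np.sin(np.radians(a))])
    d=(t-p).round(4); p=p+d; print([float(d[0]),float(d[1]),0])
print('cmd',p.round(4),'ang',a)
E
python3 plan.py .4143 .339 .0622 -102.8 6 5 .4000 .2762
```

```text
[-0.0057, 0.0039, 0]
[-0.0061, 0.0024, 0]
[-0.0057, 0.0031, 0]
[-0.0055, 0.0036, 0]
[-0.005, 0.0042, 0]
cmd [0.372  0.2934] ang -132.8
```

apply_moves(motion=[{"fingers": -1,"slide": [-0.0057,0.0039,0],"dr": [0,0,0]},{"fingers": -1,"slide": [-0.0061,0.0024,0],"dr": [0,0,0]},{"fingers": -1,"slide": [-0.0057,0.0031,0],"dr": [0,0,0]},{"fingers": -1,"slide": [-0.0055,0.0036,0],"dr": [0,0,0]},{"fingers": -1,"slide": [-0.005,0.0042,0],"dr": [0,0,0]}], force=50)

```text
time: 7.3
position: [0.374, 0.2937, 0.1939]
tool_rot: [[0.225, 0.974, 0.007], [0.974, -0.226, 0.002], [0.003, 0.007, -1.0]]
force: [10.3, 2.1, -2.6]
gripper_width: 0.212
gripper_force: 52.4
```

```bash
cat >> h.py <<'E'
def polar(cx,cy,n=3):
    P,F,sd,t,w,g=avg(n); r=P[:2]-[cx,cy]; R=np.hypot(*r); u=r/R; tg=np.array([u[1],-u[0]])
    print('P',P,'F',F,'t',round(t,2),'w',round(w,3),'R',R.round(4),'ang',np.degrees(np.arctan2(*r[::-1])).round(2),'Frad(on tool, + outward)',(F[:2]@u).round(2),'Ftan(resist)',-(F[:2]@tg).round(2))
E
python3 -c "
from h import *
polar(.4143,.339)"; python3 plan.py .4143 .339 .0622 -132.8 6 5 .372 .2934
```

```text
P [0.3733 0.2942 0.1938] F [ 8.48  4.06 -2.02] t 7.45 w 0.216 R 0.0607 ang -132.46 Frad(on tool, + outward) -8.72 Ftan(resist) 3.51
[-0.0045, 0.0046, 0]
[-0.004, 0.0051, 0]
[-0.0035, 0.0056, 0]
[-0.0029, 0.0058, 0]
[-0.0022, 0.0061, 0]
cmd [0.3549 0.3206] ang -162.8
```

apply_moves(motion=[{"fingers": -1,"slide": [-0.0045,0.0046,0],"dr": [0,0,0]},{"fingers": -1,"slide": [-0.004,0.0051,0],"dr": [0,0,0]},{"fingers": -1,"slide": [-0.0035,0.0056,0],"dr": [0,0,0]},{"fingers": -1,"slide": [-0.0029,0.0058,0],"dr": [0,0,0]},{"fingers": -1,"slide": [-0.0022,0.0061,0],"dr": [0,0,0]}])

```text
time: 7.95
position: [0.3569, 0.3198, 0.1938]
tool_rot: [[0.225, 0.974, 0.007], [0.974, -0.225, -0.002], [-0.0, 0.007, -1.0]]
force: [10.3, -3.7, -0.3]
gripper_width: 0.21
gripper_force: 52.6
```

```bash
python3 -c "
from h import *
polar(.4143,.339)"; python3 plan.py .4143 .339 .0622 -162.8 6 5 .3549 .3206
```

```text
P [0.3567 0.3204 0.1938] F [ 8.4  -0.42 -0.33] t 8.1 w 0.217 R 0.0605 ang -162.1 Frad(on tool, + outward) -7.86 Ftan(resist) 2.98
[-0.0016, 0.0063, 0]
[-0.0009, 0.0065, 0]
[-0.0003, 0.0065, 0]
[0.0004, 0.0065, 0]
[0.0011, 0.0064, 0]
cmd [0.3536 0.3528] ang -192.8
```

```bash
python3 plan.py .4143 .339 .0622 -192.8 6 5 .3536 .3528
```

```text
[0.0018, 0.0062, 0]
[0.0024, 0.0061, 0]
[0.0031, 0.0057, 0]
[0.0036, 0.0055, 0]
[0.0042, 0.005, 0]
cmd [0.3687 0.3813] ang -222.8
```

apply_moves(motion=[{"fingers": -1,"slide": [-0.0016,0.0063,0],"dr": [0,0,0]},{"fingers": -1,"slide": [-0.0009,0.0065,0],"dr": [0,0,0]},{"fingers": -1,"slide": [-0.0003,0.0065,0],"dr": [0,0,0]},{"fingers": -1,"slide": [0.0004,0.0065,0],"dr": [0,0,0]},{"fingers": -1,"slide": [0.0011,0.0064,0],"dr": [0,0,0]}])

```text
time: 8.6
position: [0.355, 0.351, 0.1937]
tool_rot: [[0.225, 0.974, 0.004], [0.974, -0.225, -0.004], [-0.003, 0.005, -1.0]]
force: [5.8, -8.6, 2.5]
gripper_width: 0.219
gripper_force: 53.1
```

```bash
python3 -c "
from h import *
polar(.4143,.339)"
```

```text
P [0.3552 0.3516 0.1938] F [ 6.35 -5.24  2.41] t 8.75 w 0.213 R 0.0604 ang 167.96 Frad(on tool, + outward) -7.3 Ftan(resist) 3.8
```

apply_moves(motion=[{"fingers": -1,"slide": [0.0018,0.0062,0],"dr": [0,0,0]},{"fingers": -1,"slide": [0.0024,0.0061,0],"dr": [0,0,0]},{"fingers": -1,"slide": [0.0031,0.0057,0],"dr": [0,0,0]},{"fingers": -1,"slide": [0.0036,0.0055,0],"dr": [0,0,0]},{"fingers": -1,"slide": [0.0042,0.005,0],"dr": [0,0,0]}])

```text
time: 9.25
position: [0.369, 0.379, 0.1937]
tool_rot: [[0.225, 0.974, 0.001], [0.974, -0.225, -0.006], [-0.005, 0.002, -1.0]]
force: [1.1, -9.8, 8.2]
gripper_width: 0.215
gripper_force: 53.6
```

```bash
python3 -c "
from h import *
polar(.4143,.339,2); snap('side','s6')
a=cv2.imread('pics/s6.png')[220:350,290:430];cv2.imwrite('pics/c6.png',cv2.resize(a,None,fx=4.2,fy=4.2,interpolation=cv2.INTER_CUBIC))
"; python3 plan.py .4143 .339 .0622 -222.8 6 10 .3687 .3813
```

```text
P [0.3695 0.3795 0.1937] F [ 2.82 -7.95  5.8 ] t 9.35 w 0.219 R 0.0604 ang 137.89 Frad(on tool, + outward) -7.42 Ftan(resist) 4.01
[0.0046, 0.0045, 0]
[0.0051, 0.004, 0]
[0.0056, 0.0035, 0]
[0.0058, 0.0029, 0]
[0.0061, 0.0022, 0]
[0.0063, 0.0016, 0]
[0.0065, 0.0009, 0]
[0.0065, 0.0003, 0]
[0.0065, -0.0004, 0]
[0.0064, -0.0011, 0]
cmd [0.4281 0.3997] ang -282.8
```

View pics/c6.png

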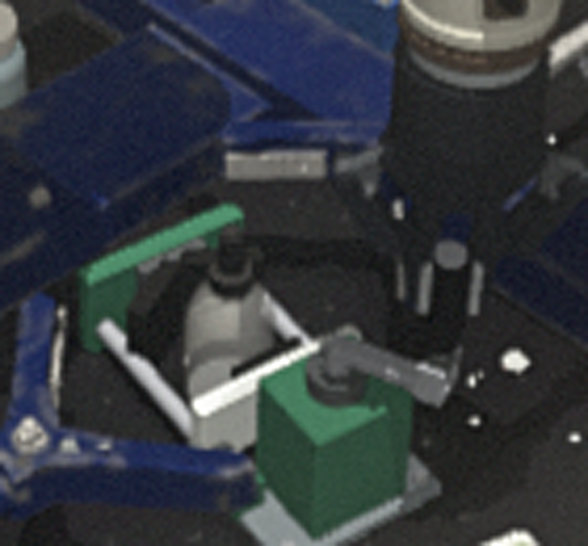

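The grip is upright in the fingers, the arm points to the front right, and the jaw's white top edge (crop 195,405 to 340,345) is moving towards the bottle.

apply_moves(motion=[{"fingers": -1,"slide": [0.0046,0.0045,0.0005],"dr": [0,0,0]},{"fingers": -1,"slide": [0.0051,0.004,0.0005],"dr": [0,0,0]},{"fingers": -1,"slide": [0.0056,0.0035,0],"dr": [0,0,0]},{"fingers": -1,"slide": [0.0058,0.0029,0],"dr": [0,0,0]},{"fingers": -1,"slide": [0.0061,0.0022,0],"dr": [0,0,0]}])

```text
time: 9.9
position: [0.3943, 0.396, 0.1937]
tool_rot: [[0.225, 0.974, -0.004], [0.974, -0.225, -0.006], [-0.007, -0.002, -1.0]]
force: [-4.2, -8.2, 6.2]
gripper_width: 0.214
gripper_force: 53.5
```

```bash
python3 -c "
from h import *
polar(.4143,.339,2); d=load('s6'); C=np.array([.4143,.339]); 
x=np.array([.36,-.933])
for p in [(336,316),(371,302)]: q=atz(d,*p,.067); print('jaw',q,(q[:2]-C)@x)
for p in [(310,287),(347,270)]: q=atz(d,*p,.066); print('vblock',q,(q[:2]-C)@x)
"
```

```text
P [0.3951 0.3962 0.1937] F [-1.53 -6.75  4.61] t 10.0 w 0.216 R 0.0603 ang 108.56 Frad(on tool, + outward) -5.91 Ftan(resist) 3.6
jaw [0.48995938 0.31108269 0.067     ] 0.05328422587961998
jaw [0.39233967 0.2846498  0.067     ] 0.0428030168922566
vblock [0.53297418 0.19519802 0.066     ] 0.1768899516922737
vblock [0.42183561 0.1530854  0.066     ] 0.17617113902266707
```

```bash
python3 plan.py .4143 .339 .0625 -282.8 6 10 .4281 .3997
```

```text
[0.0063, -0.0015, 0]
[0.0061, -0.0025, 0]
[0.0058, -0.003, 0]
[0.0054, -0.0037, 0]
[0.0051, -0.0041, 0]
[0.0045, -0.0047, 0]
[0.0041, -0.0052, 0]
[0.0035, -0.0055, 0]
[0.0028, -0.0059, 0]
[0.0023, -0.0061, 0]
cmd [0.474  0.3575] ang -342.8
```

apply_moves(motion=[{"fingers": -1,"slide": [0.0063,0.0016,0],"dr": [0,0,0]},{"fingers": -1,"slide": [0.0065,0.0009,0],"dr": [0,0,0]},{"fingers": -1,"slide": [0.0065,0.0003,0],"dr": [0,0,0]},{"fingers": -1,"slide": [0.0065,-0.0004,0],"dr": [0,0,0]},{"fingers": -1,"slide": [0.0064,-0.0011,0],"dr": [0,0,0]}])

```text
time: 10.5
position: [0.4253, 0.3983, 0.1937]
tool_rot: [[0.225, 0.974, -0.006], [0.974, -0.225, -0.004], [-0.005, -0.005, -1.0]]
force: [-7.7, -3.9, 7.2]
gripper_width: 0.213
gripper_force: 53.5
```

```bash
python3 -c "
from h import *
polar(.4143,.339,2)"
```

```text
P [0.4262 0.3982 0.1937] F [-5.49 -4.85  4.92] t 10.6 w 0.214 R 0.0604 ang 78.63 Frad(on tool, + outward) -5.84 Ftan(resist) 4.43
```

apply_moves(motion=[{"fingers": -1,"slide": [0.0063,-0.0015,0],"dr": [0,0,0]},{"fingers": -1,"slide": [0.0061,-0.0025,0],"dr": [0,0,0]},{"fingers": -1,"slide": [0.0058,-0.003,0],"dr": [0,0,0]},{"fingers": -1,"slide": [0.0054,-0.0037,0],"dr": [0,0,0]},{"fingers": -1,"slide": [0.0051,-0.0041,0],"dr": [0,0,0]}])

```text
time: 11.1
position: [0.4536, 0.3848, 0.1937]
tool_rot: [[0.224, 0.974, -0.007], [0.974, -0.224, -0.001], [-0.002, -0.006, -1.0]]
force: [-8.9, 0.0, 6.0]
gripper_width: 0.216
gripper_force: 53.3
```

```bash
python3 -c "
from h import *
polar(.4143,.339,2)"
```

```text
P [0.4543 0.3842 0.1937] F [-6.43 -0.7   4.87] t 11.2 w 0.214 R 0.0604 ang 48.49 Frad(on tool, + outward) -4.79 Ftan(resist) 4.35
```

apply_moves(motion=[{"fingers": -1,"slide": [0.0045,-0.0047,0],"dr": [0,0,0]},{"fingers": -1,"slide": [0.0041,-0.0052,0],"dr": [0,0,0]},{"fingers": -1,"slide": [0.0035,-0.0055,0],"dr": [0,0,0]},{"fingers": -1,"slide": [0.0028,-0.0059,0],"dr": [0,0,0]},{"fingers": -1,"slide": [0.0023,-0.0061,0],"dr": [0,0,0]}])

```text
time: 11.7
position: [0.4714, 0.3586, 0.1938]
tool_rot: [[0.224, 0.974, -0.004], [0.974, -0.224, 0.002], [0.001, -0.005, -1.0]]
force: [-4.9, 5.5, 2.5]
gripper_width: 0.216
gripper_force: 53.1
```

```bash
python3 -c "
from h import *
polar(.4143,.339,2); snap('side','s7'); snap('scene','sc7')
a=cv2.imread('pics/s7.png')[220:350,290:430];b=cv2.imread('pics/sc7.png')[230:360,200:340];cv2.imwrite('pics/c7.png',cv2.resize(np.hstack([a,b]),None,fx=2.8,fy=2.8,interpolation=cv2.INTER_CUBIC))
"; python3 plan.py .4143 .339 .0625 -342.8 4 10 .4740 .3575
```

```text
P [0.4717 0.3577 0.1938] F [-4.03  3.34  3.71] t 11.8 w 0.218 R 0.0604 ang 18.04 Frad(on tool, + outward) -2.8 Ftan(resist) 4.42
[0.0011, -0.0042, 0]
[0.0009, -0.0043, 0]
[0.0005, -0.0043, 0]
[0.0003, -0.0044, 0]
[-0.0001, -0.0044, 0]
[-0.0003, -0.0043, 0]
[-0.0007, -0.0043, 0]
[-0.001, -0.0043, 0]
[-0.0012, -0.0041, 0]
[-0.0016, -0.0041, 0]
cmd [0.4719 0.3148] ang -382.8
```

View pics/c7.png

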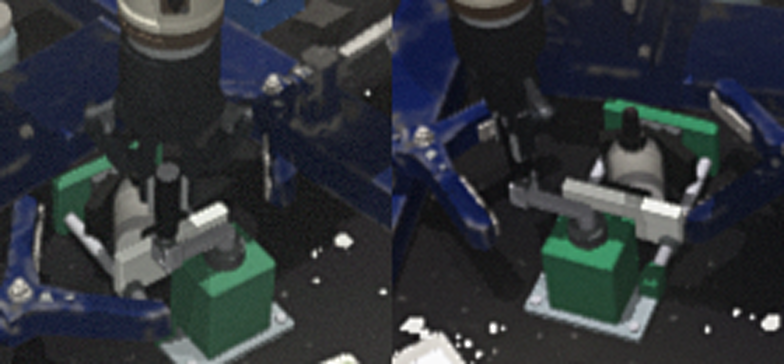

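The jaw is close to the bottle, and the grip is still upright (side crop at 165,200). The outward bias has dropped, so I'll add 0.8 mm to the radius and go more slowly.

```bash
python3 plan.py .4143 .339 .0633 -342.8 4 15 .4740 .3575
```

```text
[0.0019, -0.004, 0]
[0.0009, -0.0044, 0]
[0.0005, -0.0044, 0]
[0.0003, -0.0044, 0]
[-0.0001, -0.0044, 0]
[-0.0003, -0.0044, 0]
[-0.0007, -0.0044, 0]
[-0.001, -0.0043, 0]
[-0.0013, -0.0042, 0]
[-0.0015, -0.0041, 0]
[-0.0019, -0.004, 0]
[-0.0021, -0.0039, 0]
[-0.0024, -0.0037, 0]
[-0.0027, -0.0036, 0]
[-0.0029, -0.0033, 0]
cmd [0.4607 0.296 ] ang -402.8
```

apply_moves(motion=[{"fingers": -1,"slide": [0.0019,-0.004,0],"dr": [0,0,0]},{"fingers": -1,"slide": [0.0009,-0.0044,0],"dr": [0,0,0]},{"fingers": -1,"slide": [0.0005,-0.0044,0],"dr": [0,0,0]},{"fingers": -1,"slide": [0.0003,-0.0044,0],"dr": [0,0,0]},{"fingers": -1,"slide": [-0.0001,-0.0044,0],"dr": [0,0,0]}])

```text
time: 12.4
position: [0.4748, 0.3373, 0.1938]
tool_rot: [[0.224, 0.974, -0.004], [0.974, -0.224, 0.003], [0.002, -0.005, -1.0]]
force: [-4.9, 6.1, 2.8]
gripper_width: 0.215
gripper_force: 53.2
```

```bash
python3 -c "
from h import *
polar(.4143,.339,2)"
```

```text
P [0.4748 0.3368 0.1938] F [-5.49  5.34  3.88] t 12.5 w 0.215 R 0.0605 ang -2.08 Frad(on tool, + outward) -5.68 Ftan(resist) 5.14
```

apply_moves(motion=[{"fingers": -1,"slide": [-0.0003,-0.0044,0],"dr": [0,0,0]},{"fingers": -1,"slide": [-0.0007,-0.0044,0],"dr": [0,0,0]},{"fingers": -1,"slide": [-0.001,-0.0043,0],"dr": [0,0,0]},{"fingers": -1,"slide": [-0.0013,-0.0042,0],"dr": [0,0,0]},{"fingers": -1,"slide": [-0.0015,-0.0041,0],"dr": [0,0,0]}])

```text
time: 13.0
position: [0.4706, 0.3163, 0.1938]
tool_rot: [[0.225, 0.974, -0.003], [0.974, -0.225, 0.004], [0.003, -0.004, -1.0]]
force: [-4.3, 8.7, 2.8]
gripper_width: 0.215
gripper_force: 52.9
```

```bash
cat >> h.py <<'E'
def ft(x,y,fx,fy,cx=.4143,cy=.339):
    r=np.array([x-cx,y-cy]);u=r/np.hypot(*r);print('moving: Frad',round(fx*u[0]+fy*u[1],2),'Ftan',round(-(fx*u[1]-fy*u[0]),2))
E
python3 -c "
from h import *
polar(.4143,.339,2); snap('side','s8'); snap('scene','sc8')
d=load('s8');
C=np.array([.4143,.339])"
```

```text
P [0.4704 0.3159 0.1938] F [-3.74  7.45  2.77] t 13.1 w 0.211 R 0.0607 ang -22.38 Frad(on tool, + outward) -6.29 Ftan(resist) 5.46
```

```bash
python3 plan.py .4143 .339 .0633 -382.8 1.5 60 .4727 .3145
```

```text
[-0.0007, -0.0015, 0]
[-0.0007, -0.0016, 0]
[-0.0008, -0.0014, 0]
[-0.0007, -0.0015, 0]
[-0.0008, -0.0014, 0]
[-0.0009, -0.0015, 0]
[-0.0009, -0.0014, 0]
[-0.0009, -0.0013, 0]
[-0.001, -0.0014, 0]
[-0.001, -0.0013, 0]
[-0.001, -0.0013, 0]
[-0.0011, -0.0013, 0]
[-0.0011, -0.0012, 0]
[-0.0011, -0.0012, 0]
[-0.0012, -0.0012, 0]
[-0.0012, -0.0011, 0]
[-0.0012, -0.0012, 0]
[-0.0012, -0.001, 0]
[-0.0013, -0.0011, 0]
[-0.0013, -0.001, 0]
[-0.0014, -0.001, 0]
[-0.0013, -0.001, 0]
[-0.0014, -0.0009, 0]
[-0.0014, -0.0008, 0]
[-0.0014, -0.0009, 0]
[-0.0015, -0.0008, 0]
[-0.0015, -0.0008, 0]
[-0.0014, -0.0007, 0]
[-0.0016, -0.0007, 0]
[-0.0015, -0.0006, 0]
[-0.0015, -0.0006, 0]
[-0.0016, -0.0006, 0]
[-0.0016, -0.0005, 0]
[-0.0015, -0.0005, 0]
[-0.0016, -0.0004, 0]
[-0.0016, -0.0004, 0]
[-0.0017, -0.0004, 0]
[-0.0016, -0.0003, 0]
[-0.0016, -0.0003, 0]
[-0.0017, -0.0002, 0]
[-0.0016, -0.0002, 0]
[-0.0017, -0.0001, 0]
[-0.0016, -0.0001, 0]
[-0.0017, -0.0001, 0]
[-0.0016, 0.0, 0]
[-0.0017, 0.0, 0]
[-0.0016, 0.0001, 0]
[-0.0017, 0.0001, 0]
[-0.0016, 0.0002, 0]
[-0.0017, 0.0002, 0]
[-0.0016, 0.0002, 0]
[-0.0017, 0.0003, 0]
[-0.0016, 0.0004, 0]
[-0.0016, 0.0003, 0]
[-0.0016, 0.0004, 0]
[-0.0016, 0.0005, 0]
[-0.0016, 0.0005, 0]
[-0.0015, 0.0005, 0]
[-0.0016, 0.0006, 0]
[-0.0015, 0.0006, 0]
cmd [0.3898 0.2806] ang -472.8
```

apply_moves(motion=[{"fingers": -1,"slide": [-0.0007,-0.0015,0],"dr": [0,0,0]},{"fingers": -1,"slide": [-0.0007,-0.0016,0],"dr": [0,0,0]},{"fingers": -1,"slide": [-0.0008,-0.0014,0],"dr": [0,0,0]},{"fingers": -1,"slide": [-0.0007,-0.0015,0],"dr": [0,0,0]},{"fingers": -1,"slide": [-0.0008,-0.0014,0],"dr": [0,0,0]}])

```text
time: 13.7
position: [0.4671, 0.3091, 0.1938]
tool_rot: [[0.225, 0.974, -0.002], [0.974, -0.225, 0.004], [0.004, -0.003, -1.0]]
force: [-2.7, 8.2, 0.6]
gripper_width: 0.213
gripper_force: 52.9
```

```bash
python3 -c "
from h import *
polar(.4143,.339,1)"
```

```text
P [0.467  0.3089 0.1938] F [-1.93  8.45  0.85] t 13.75 w 0.215 R 0.0607 ang -29.73 Frad(on tool, + outward) -5.87 Ftan(resist) 6.38
```

apply_moves(motion=[{"fingers": -1,"slide": [-0.0009,-0.0015,0],"dr": [0,0,0]},{"fingers": -1,"slide": [-0.0009,-0.0014,0],"dr": [0,0,0]},{"fingers": -1,"slide": [-0.0009,-0.0013,0],"dr": [0,0,0]},{"fingers": -1,"slide": [-0.001,-0.0014,0],"dr": [0,0,0]},{"fingers": -1,"slide": [-0.001,-0.0013,0],"dr": [0,0,0]}])

```text
time: 14.25
position: [0.4627, 0.3024, 0.1938]
tool_rot: [[0.225, 0.974, -0.001], [0.974, -0.225, 0.005], [0.005, -0.002, -1.0]]
force: [-1.4, 10.0, -0.5]
gripper_width: 0.215
gripper_force: 52.7
```

```bash
python3 -c "
from h import *
polar(.4143,.339,1)"
```

```text
P [0.4627 0.3023 0.1938] F [-1.48  9.52  0.04] t 14.3 w 0.214 R 0.0607 ang -37.17 Frad(on tool, + outward) -6.93 Ftan(resist) 6.69
```

apply_moves(motion=[{"fingers": -1,"slide": [-0.001,-0.0013,0],"dr": [0,0,0]},{"fingers": -1,"slide": [-0.0011,-0.0013,0],"dr": [0,0,0]},{"fingers": -1,"slide": [-0.0011,-0.0012,0],"dr": [0,0,0]},{"fingers": -1,"slide": [-0.0011,-0.0012,0],"dr": [0,0,0]},{"fingers": -1,"slide": [-0.0012,-0.0012,0],"dr": [0,0,0]}])

```text
time: 14.8
position: [0.4583, 0.297, 0.1939]
tool_rot: [[0.225, 0.974, 0.002], [0.974, -0.225, 0.007], [0.007, -0.0, -1.0]]
force: [3.0, 14.0, -3.3]
gripper_width: 0.212
gripper_force: 52.3
```

```bash
python3 -c "
from h import *
polar(.4143,.339,2)"
```

```text
P [0.4582 0.2969 0.1939] F [ 2.57 13.02 -2.72] t 14.9 w 0.216 R 0.0608 ang -43.8 Frad(on tool, + outward) -7.16 Ftan(resist) 11.18
```

Contact is felt: Ftan rose from about 6.4 to about 11.5 N, so the squeeze is around 28 N, inside the range but on the high side. I'll ease back a degree or so towards 22 N.

apply_moves(motion=[{"fingers": -1,"slide": [0.0006,0.0006,0],"dr": [0,0,0]},{"fingers": -1,"slide": [0.0006,0.0006,0],"dr": [0,0,0]},{"fingers": -1,"slide": [0.0006,0.0006,0],"dr": [0,0,0]},{"fingers": -1,"slide": [0,0,0],"dr": [0,0,0]},{"fingers": -1,"slide": [0,0,0],"dr": [0,0,0]}])

```text
time: 15.4
position: [0.4587, 0.2974, 0.1938]
tool_rot: [[0.225, 0.974, -0.003], [0.974, -0.225, 0.003], [0.003, -0.003, -1.0]]
force: [-3.2, 7.6, 1.6]
gripper_width: 0.217
gripper_force: 53.0
```

```bash
python3 -c "
from h import *
polar(.4143,.339,3)"
```

```text
P [0.4587 0.2974 0.1938] F [-3.72  7.58  2.53] t 15.55 w 0.212 R 0.0608 ang -43.14 Frad(on tool, + outward) -7.9 Ftan(resist) 2.99
```

apply_moves(motion=[{"fingers": -1,"slide": [0.0006,0.0006,0],"dr": [0,0,0]},{"fingers": -1,"slide": [0.0006,0.0006,0],"dr": [0,0,0]},{"fingers": -1,"slide": [0,0,0],"dr": [0,0,0]},{"fingers": -1,"slide": [0,0,0],"dr": [0,0,0]},{"fingers": -1,"slide": [0,0,0],"dr": [0,0,0]}])

```text
time: 16.05
position: [0.4593, 0.2981, 0.1938]
tool_rot: [[0.225, 0.974, -0.004], [0.974, -0.225, 0.002], [0.001, -0.005, -1.0]]
force: [-5.7, 4.9, 3.0]
gripper_width: 0.214
gripper_force: 53.2
```

```bash
python3 -c "
from h import *
polar(.4143,.339,3)"
```

```text
P [0.4593 0.2981 0.1938] F [-5.6   5.08  3.59] t 16.2 w 0.214 R 0.0608 ang -42.27 Frad(on tool, + outward) -7.56 Ftan(resist) -0.01
```

apply_moves(motion=[{"fingers": -1,"slide": [0.0004,0.0004,0],"dr": [0,0,0]},{"fingers": -1,"slide": [0.0004,0.0004,0],"dr": [0,0,0]},{"fingers": -1,"slide": [0,0,0],"dr": [0,0,0]},{"fingers": -1,"slide": [0,0,0],"dr": [0,0,0]},{"fingers": -1,"slide": [0,0,0],"dr": [0,0,0]}])

```text
time: 16.7
position: [0.4599, 0.2988, 0.1938]
tool_rot: [[0.224, 0.974, -0.005], [0.974, -0.224, 0.002], [0.001, -0.005, -1.0]]
force: [-6.2, 4.6, 3.5]
gripper_width: 0.214
gripper_force: 53.2
```

```bash
python3 -c "
from h import *
polar(.4143,.339,4)"
```

```text
P [0.4599 0.2988 0.1937] F [-6.21  4.59  4.73] t 16.9 w 0.217 R 0.0608 ang -41.4 Frad(on tool, + outward) -7.69 Ftan(resist) -0.66
```

apply_moves(motion=[{"fingers": -1,"slide": [0.0005,0.0005,0],"dr": [0,0,0]},{"fingers": -1,"slide": [0.0005,0.0005,0],"dr": [0,0,0]},{"fingers": -1,"slide": [0.0005,0.0005,0],"dr": [0,0,0]},{"fingers": -1,"slide": [0,0,0],"dr": [0,0,0]},{"fingers": -1,"slide": [0,0,0],"dr": [0,0,0]}])

```text
time: 17.4
position: [0.461, 0.3002, 0.1937]
tool_rot: [[0.224, 0.974, -0.006], [0.974, -0.224, 0.001], [-0.0, -0.006, -1.0]]
force: [-7.7, 4.7, 4.6]
gripper_width: 0.216
gripper_force: 53.4
```

```bash
python3 -c "
from h import *
polar(.4143,.339,4)"
```

```text
P [0.461  0.3001 0.1937] F [-7.37  3.71  5.53] t 17.6 w 0.212 R 0.0608 ang -39.79 Frad(on tool, + outward) -8.04 Ftan(resist) -1.87
```

Reverse-sliding force is −1.9 N, which puts the squeeze at about 20 N. I'll relieve the bias, open the fingers and rise straight up.

apply_moves(motion=[{"fingers": -1,"slide": [-0.0006,0.0003,0.0005],"dr": [0,0,0]},{"fingers": -1,"slide": [-0.0006,0.0003,0],"dr": [0,0,0]},{"fingers": -1,"slide": [0,0,0],"dr": [0,0,0]},{"fingers": 0.2,"slide": [0,0,0],"dr": [0,0,0]},{"fingers": 0.2,"slide": [0,0,0],"dr": [0,0,0]}])

```text
time: 18.1
position: [0.4626, 0.2991, 0.1938]
tool_rot: [[0.225, 0.974, 0.001], [0.974, -0.225, -0.001], [-0.001, 0.001, -1.0]]
force: [-0.0, 0.1, 0.7]
gripper_width: 0.544
gripper_force: 0.0
```

apply_moves(motion=[{"fingers": 0.2,"slide": [0,0,0],"dr": [0,0,0]},{"fingers": 0.2,"slide": [0,0,0],"dr": [0,0,0]},{"fingers": 0.2,"slide": [0,0,0],"dr": [0,0,0]},{"fingers": 0.2,"slide": [0,0,0],"dr": [0,0,0]},{"fingers": 0.2,"slide": [0,0,0],"dr": [0,0,0]}])

```text
time: 18.6
position: [0.4624, 0.2995, 0.1938]
tool_rot: [[0.225, 0.974, 0.0], [0.974, -0.225, -0.0], [-0.0, 0.0, -1.0]]
force: [0.6, -0.0, 0.4]
gripper_width: 0.603
gripper_force: 0.0
```

```bash
python3 -c "
from h import *
polar(.4143,.339,2)"
```

```text
P [0.4623 0.2996 0.1938] F [-0.02 -0.43  0.48] t 18.7 w 0.599 R 0.0621 ang -39.38 Frad(on tool, + outward) 0.26 Ftan(resist) -0.35
```

apply_moves(motion=[{"fingers": 0.2,"slide": [0,0,0.01],"dr": [0,0,0]},{"fingers": 0.2,"slide": [0,0,0.02],"dr": [0,0,0]},{"fingers": 0.2,"slide": [0,0,0.02],"dr": [0,0,0]},{"fingers": 0.2,"slide": [0,0,0.02],"dr": [0,0,0]},{"fingers": 0.2,"slide": [0,0,0.02],"dr": [0,0,0]}])

```text
time: 19.2
position: [0.4624, 0.2997, 0.2856]
tool_rot: [[0.225, 0.974, 0.001], [0.974, -0.225, 0.0], [0.001, 0.001, -1.0]]
force: [-0.1, -0.1, 0.6]
gripper_width: 0.598
gripper_force: 0.0
```

apply_moves(motion=[{"fingers": 0.2,"slide": [-0.015,0.01,0.01],"dr": [0,0,0]},{"fingers": 0.2,"slide": [-0.02,0.015,0],"dr": [0,0,0]},{"fingers": 0.2,"slide": [-0.02,0.015,0],"dr": [0,0,0]},{"fingers": 0.2,"slide": [-0.02,0.015,0],"dr": [0,0,0]},{"fingers": 0.2,"slide": [-0.015,0.01,0],"dr": [0,0,0]}])

```text
time: 19.7
position: [0.3701, 0.3658, 0.294]
tool_rot: [[0.224, 0.975, -0.001], [0.975, -0.224, 0.0], [0.0, -0.001, -1.0]]
force: [0.4, 0.4, 0.6]
gripper_width: 0.596
gripper_force: 0.0
```

```bash
python3 -c "
from h import *
snap('side','s9'); snap('scene','sc9'); snap('wrist','w9')
f=lambda n:cv2.imread('pics/%s.png'%n)
a=f('s9')[200:340,300:430];b=f('sc9')[210:350,220:350]; c=cv2.resize(f('w9'),(373,280)) 
t=cv2.resize(np.hstack([a,b]),None,fx=2.8,fy=2.8,interpolation=cv2.INTER_CUBIC)
o=np.zeros((392+205,728,3),np.uint8); o[:392]=t; o[392:]=0; c=cv2.resize(f('w9'),(273,205)); o[392:,:273]=c; o[392:,280:553]=cv2.resize(f('side1' if 0 else 's9'),(273,205)); cv2.imwrite('pics/c9.png',o)
s=sensors.sense(); print(s['position'],s['force'],s['time'])"
```

```text
[0.37101645 0.36530154 0.29401926] [-0.23562271 -0.1708489   0.36183087] 19.85
```

View pics/c9.png

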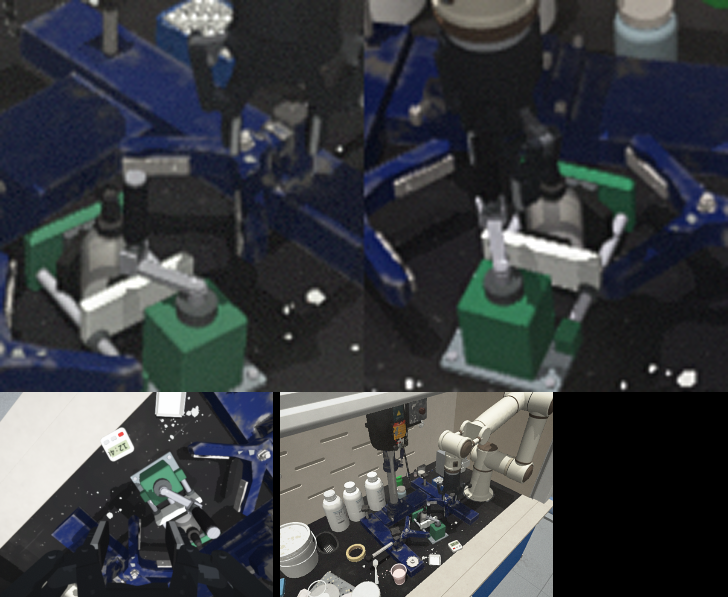

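The grip stands upright (side crop, 135,215), the jaw presses the bottle into the V block (110,240), and the timer and boat are where they were. Handing in.

```bash
python3 -c "
from workcell import bot
print(bot.sign_off())"
```

```text
the job is handed in; nothing more can be done
None
```

I handed the job in at about 20 s: the grip was folded fully upright first, then the crank was wound clockwise until the jaw held the amber bottle in the V block. The squeeze is about 20 N by feel; I went slightly past that, to an estimated 28–35 N at the peak, and eased back before letting go.

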